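Refit the radio's dial knob and hold it pressed to switch on

ROBOT

A 6-joint arm with a two-finger parallel gripper is mounted at the origin on the work surface. World frame = base frame: x ahead of the robot, y to its left, z up, the work surface at z = 0. Lengths are in mm, angles in rad, forces in N, time in s.
With the tool pointing down it reaches from about 350 to 850 mm from the base axis. Payload 8.1 kg.
Tool frame: the origin (TCP) lies at the very end of the fingers, on their centre line; the grasp point (between the pads) lies 19 mm behind it (robot.grip_depth is the distance from the TCP to the grasp point, in mm); z points along the fingers, y is the direction in which the jaws open and shut (so a half turn about z gives the same grasp; the last joint's range is limited). The gripper opens to 85 mm and grips with 20 to 120 N. Pads are 22 mm wide; open, the fingers measure 114 mm over their backs; the gripper's body (76 mm by 85 mm) begins 54 mm behind the grasp point. The pads swing forward as they close: fully open they stand 13 mm farther back than shut.
Start: joints at [1.048, 0.13, 1.488, -0, 1.523, -0.085], TCP at [254.349, 543.426, 231.292] pointing down, gripper open.
Joint ranges: [-2.96, 2.96], [-0.89, 2.26], [0.02, 2.5], [-1.34, 4.48], [0, 2.73], [-2.66, 2.66]. Speed limits (rad/s): [2.39, 2.39, 2.79, 3.14, 3.14, 3.14].

INTERFACE

Orientations are given as a rotation vector (axis times angle).
In Python, from plant import robot, viewer gives the robot as it stands.
- The arm moves only by the tool jog_arm, never from a script. Its argument "deltas" is a list that holds one entry, the list of rows, each a list of 7 numbers: the shift along the tool's x, y, z in cm, then the turn, a rotation vector about the tool's x, y, z in degrees, then the opening, from -1 (shut) to 1 (fully open), so that 0 is half open. A call has 1 to 5 rows; each row shifts and turns the commanded pose from where the row before left it, along the tool's axes as they then stand; what a row does not reach is not made up. A row lasts 1/12 s, in which the tool goes at most 41.7 mm and 7.16 degrees, less where a joint would pass 70% of its speed; a pose out of reach is approached as far as the arm can. A call with a gripper value outside its range is refused whole. The fingers move at their own pace and stop on an object; "force" is the grip in N (left out, the last holds). Time passes only in rows, so rows that do not move let the fingers close. It gives the time, the measured TCP pose, the force and the opening at its end, in the units of the state.
- robot.observe(): the state, without advancing time (a new reading comes with each control period).
- viewer.camera(name): name is "scene" or "top"; returns (picture, depth): 480x640x3 uint8, blue, green, red; 480x640 float32, mm along the optical axis (not along the pixel's ray), 0 where there is no reading.
- viewer.calibration(name): a dict with "mtx" (3x3 intrinsics, pixels), "dist_coeffs" ([k1, k2, p1, p2, k3] as OpenCV has them; the pictures are not rectified), "R" (3x3) and "t" (3): a world point X has camera coordinates R X + t. Camera axes: x right, y down, z forward; pixel columns grow to the right and rows downward; lengths in mm; the calibration is good to about 2 mm. A picture is of the moment at which its call begins. calibration takes no time and is no camera call.
- robot.finish_job(): hands the job in, once; it reports no verdict.
The state is a dict: "time_s": time; "q": joint angles; "joint_vel": joint speeds; "joint_efforts": joint torques, N m; "eef_pos": TCP position; "eef_rot": TCP orientation; "contact_force": force on the tool from outside, world axes, zero at the start; "moment": the same for the moment, N m; "opening": finger opening in mm.
Only numpy, scipy, OpenCV 4.12 (cv2) and the standard library are available. Lean on these libraries where they do the work, as an engineer would, in place of code of your own. Each camera call takes 0.05 s, during which the arm holds its last target. There are 200 camera calls.

TASK

The black dial knob has come off the radio standing on the bamboo shelf. Pick up the loose knob, turn it so that the flat in its bore meets the flat of the bare spindle (its nose then points at the raised mark on the dial plate), push it fully home on the spindle without turning the dial from its setting, then press the knob all the way in as you would to switch the radio on, and finish while still holding it pressed in. Leave the glass paperweight, the metal pawn, the block tower and the organizer with its flap as they are.

Things in the scene. Friction and masses are not known exactly. Their poses are not given: they have to be found in the camera images.
- knob: Loose black plastic pointer knob, 40 g, 32 mm high, standing bore down on the shelf at the start. Origin: centre of its underside; z up, +x to its nose. Skirt 40 mm across, 12 mm high; on it, 12 to 32 mm above the underside, a finger bar along x with parallel sides 16 mm apart (to be gripped) from x = -18 to +12 mm, then tapering to the nose. A thin white line on top runs from axis to nose.
- knob_nose (a point): Top of the knob's nose, the narrow end of the bar that stands out past the skirt: 24.5 mm along the knob's +x, 32 mm above its underside. Axes as the knob's.
- knob_bore (a point): Centre of the bore's mouth, at the knob's origin, axes as the knob's. The blind bore is D-shaped, 12 mm deep, 13.6 mm in diameter, its flat 2.7 mm from the axis on the nose (+x) side; the mouth has a 1 mm chamfer.
- spindle_top (a point): Centre of the upper end of the radio's bare white spindle; z up, +x out of its flat. Upright, D-shaped, 12 mm in diameter, flat 2 mm from the axis, 18 mm out of the dial plate, its last 2 mm tapered by 1 mm (its flat by 0.5). With the knob fully home this end meets the bottom of the bore: the knob's underside is 12 mm below it, 6 mm clear of the plate. The point sinks with the spindle when pressed.
- spindle (a joint): How far the sprung spindle is pressed in, m: 0 out, 0.004 at its stop. It starts to give at about 4 N and needs about 10 N at the stop; it springs back when let go.
- dial (a joint): Turn of the dial plate and spindle (they turn together) in the radio, rad, counter-clockwise seen from above; at 0 the flat and the mark face the radio's rear (+x). Stiff: it takes 0.2 N m to turn and stays where it is left.
- dial_mark (a point): The raised mark: a white rib 9 mm long, 5 mm wide, 2 mm proud at the rim of the round black dial plate (72 mm across, its face 4 mm above the radio's top), 30.5 mm from the spindle's axis on the side of the flat. Axes as the spindle's.
- radio: Table radio in a dark wooden case, 130 (x) x 260 (y) x 111 mm high with feet, too heavy to shift. Origin: centre of its underside; the front with the grille faces -x. The dial plate and spindle are on its flat top, 62 mm to the -y side and 8 mm to the -x side of the centre. Beside them on +y are four flat keys 4 mm high, and along the rear edge a folded aerial 6 mm high.
- paperweight: Clear glass dome paperweight, 72 mm across, 44 mm high. Origin: centre of its underside. Bystander.
- pawn: Silver aluminium game pawn, 34 mm across the foot, 71 mm high. Origin: centre of its underside. Bystander.
- block_tower: Tower of wooden building blocks, 75 x 75 mm and 165 mm high, moving as one piece. Origin: centre of its underside. Bystander.
- organizer: White plastic game organizer tray, 160 (x) x 260 (y) x 60 mm high, fixed. Origin: centre of its underside. Bystander.
- flap (a joint): Hinged flap over the +x half of the organizer, rad: 0 shut, grows as it opens. It stays shut.
Things that resemble listed ones, but are neither listed nor needed, are in the scene too. Several things look just like the knob: the one meant starts farthest to the robot's left.

How it is judged:
By the outcome, as a careful person would: the job done as asked, in the order asked, and still so for the second after the job is handed in, while the arm keeps its last pose, push and grip.
It also fails if it takes over 43 s, if anything falls off the work surface, if the arm or the gripper's body presses on something with over 40 N, if the wrist force passes 120 N, or if a joint passes its speed limit or range.

## Working session

There is one attempt and no reset: what is moved stays moved. The work goes in short steps, Python scripts to look and compute and a tool call to move; the robot and the scene stay as the last step left them, time stands still between calls to the robot, and variables do not carry over. Pictures are saved under pics/ and viewed, about 8 in all and at most 12, crops included, and the job is handed in when it is done.

Besides the shell and the picture viewer there is one more tool, called in YAML: its name, and indented under it one key for each argument. jog_arm: Moves the arm, as the interface text tells. Its arguments: {"type":"object","properties":{"deltas":{"type":"array"},"force":{"type":"number"}},"required":["deltas"]}

```bash
mkdir -p pics; ls; python3 - <<'E'
from plant import robot, viewer
import cv2,numpy as np
for n in("scene","top"):
    p,d=viewer.camera(n); cv2.imwrite(f"pics/{n}0.png",p); np.save(f"pics/{n}0.npy",d)
    c=viewer.calibration(n); print(n,{k:np.round(v,4).tolist() for k,v in c.items()})
print(robot.observe())
E
```

```text
pics
scene {'mtx': [[595.4329, 0.0, 318.9956], [0.0, 595.4329, 243.11], [0.0, 0.0, 1.0]], 'dist_coeffs': [-0.1552, 0.0, 0.0, 0.0, 0.0], 'R': [[0.8657, 0.5, -0.0223], [0.2764, -0.5148, -0.8115], [-0.4173, 0.6964, -0.5839]], 't': [-470.1589, -18.8622, 1597.7712]}
top {'mtx': [[557.5967, 0.0, 310.8569], [0.0, 557.5967, 252.0215], [0.0, 0.0, 1.0]], 'dist_coeffs': [-0.0189, 0.0, 0.0, 0.0, 0.0], 'R': [[0.0144, -0.9999, 0.0], [-0.9948, -0.0144, -0.1006], [0.1006, 0.0014, -0.9949]], 't': [69.3558, 514.4949, 1543.6875]}
{'time_s': 0.1, 'q': array([ 1.04757315e+00,  1.31079149e-01,  1.48916115e+00,  1.73610890e-05,
        1.52300800e+00, -8.54007378e-02]), 'joint_vel': array([-1.65761748e-05, -3.08208911e-04, -4.38773268e-03, -2.62440072e-04,
        1.17073820e-03, -4.02725232e-04]), 'joint_efforts': array([ 3.64620209e-04, -5.70957363e+01, -5.01938653e+01, -2.07418461e-04,
        8.29275290e-03,  4.30813589e-05]), 'eef_pos': array([254.10913548, 542.99128198, 230.35828092]), 'eef_rot': array([-6.82139868e-01, -3.06611526e+00,  2.47262470e-03]), 'contact_force': array([-0.768573  , -0.82818014, -0.996048  ]), 'moment': array([-0.00778119, -0.01206177,  0.00880197]), 'opening': 85.03464271434567}
```

View pics/top0.png

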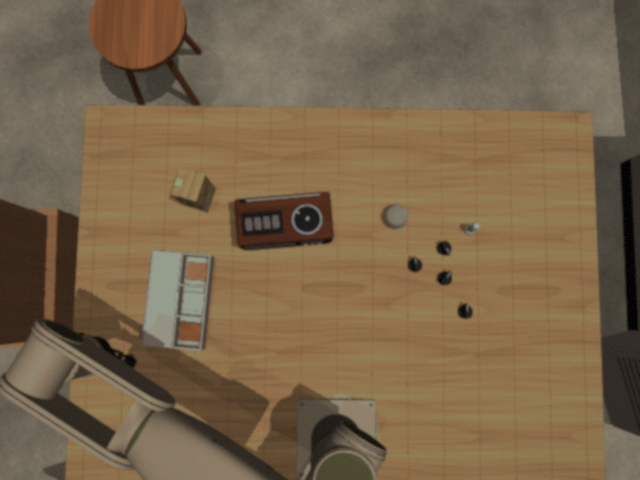

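View pics/scene0.png

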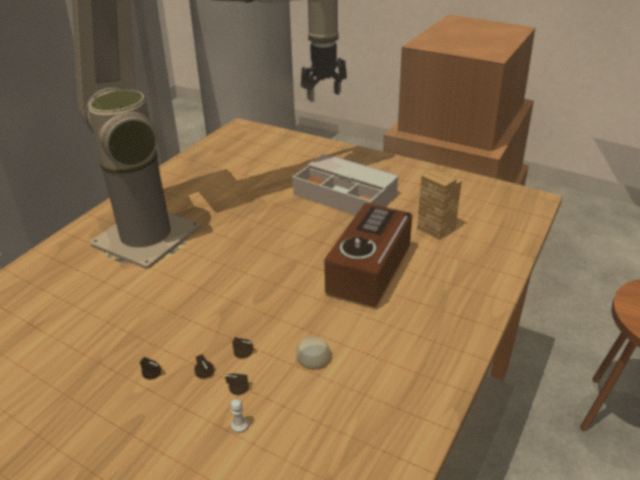

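The top view shows four knobs at (414,264), (444,248), (445,278) and (466,311). +y is image-left, so the target is the one at (414,264), which is (242,347) in the scene view. The dial is at (307,219) in top and (358,247) in scene. Next I'll enlarge these.

```bash
cat > h.py <<'E'
import numpy as np,cv2
from plant import robot,viewer
def ray(n,uv):
    c=viewer.calibration(n);R=np.array(c["R"]);t=np.array(c["t"])
    x=cv2.undistortPoints(np.array(uv,float).reshape(-1,1,2),np.array(c["mtx"]),np.array(c["dist_coeffs"])).reshape(-1,2)
    d=np.c_[x,np.ones(len(x))]@R
    return -R.T@t,d
def onplane(n,uv,z):
    o,d=ray(n,uv); return o+d*((z-o[2])/d[:,2])[:,None]
def pix(n,X):
    c=viewer.calibration(n)
    return cv2.projectPoints(np.array(X,float).reshape(-1,1,3),cv2.Rodrigues(np.array(c["R"]))[0],np.array(c["t"]),np.array(c["mtx"]),np.array(c["dist_coeffs"]))[0].reshape(-1,2)
def crop(p,u,v,w,h,s): return cv2.resize(p[v-h:v+h,u-w:u+w],None,fx=s,fy=s,interpolation=cv2.INTER_CUBIC)
E
python3 - <<'E'
from h import *
t=cv2.imread("pics/top0.png");s=cv2.imread("pics/scene0.png")
g=lambda p:np.clip((p/255.)**.6*255,0,255).astype(np.uint8)
a=np.vstack([np.hstack([crop(t,414,264,20,15,10),crop(s,242,347,20,15,10)]),np.hstack([crop(t,307,219,20,15,10),crop(s,358,247,20,15,10)])])
cv2.imwrite("pics/c1.png",g(a))
E
```

```text
(no output)
```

View pics/c1.png

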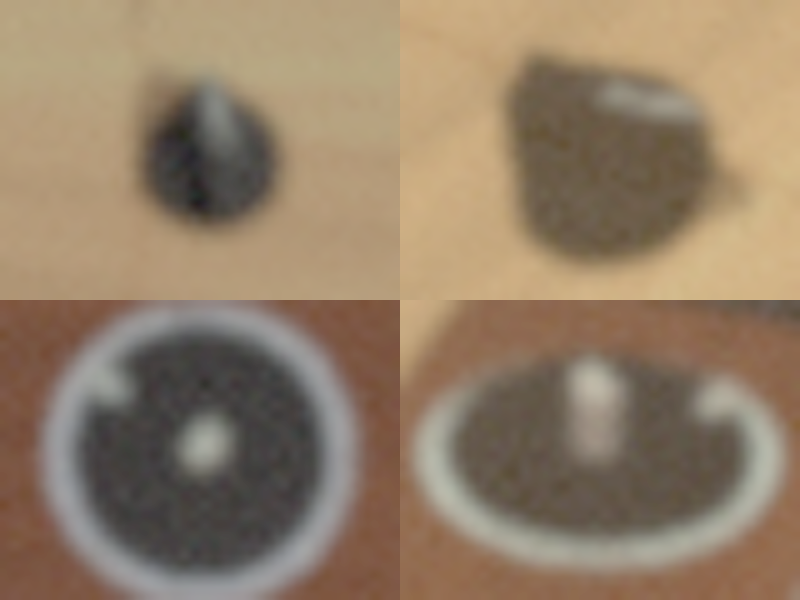

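The crops show the knob's skirt and its white line running to the nose (up in top, right in scene). They also show the spindle tip and the dial mark, which sits toward the upper left in top and the right in scene.

```bash
cat >> h.py <<'E'
def tri(u1,u2,n1="top",n2="scene"):
    o1,d1=ray(n1,u1);o2,d2=ray(n2,u2);A=np.c_[d1[0],-d2[0]]
    s=np.linalg.lstsq(A,o2-o1,rcond=None)[0];a=o1+s[0]*d1[0];b=o2+s[1]*d2[0];return (a+b)/2,np.linalg.norm(a-b)
E
python3 - <<'E'
from h import *
t=cv2.imread("pics/top0.png").astype(int);s=cv2.imread("pics/scene0.png").astype(int)
f=lambda u0,v0,x,y:[u0+(x+.5)/10-.5,v0+(y+.5)/10-.5]
np.set_printoptions(precision=2,suppress=True)
S=tri(f(287,204,206,143),f(338,232,197,66));M=tri(f(287,204,112,83),f(338,232,317,98))
N=tri(f(394,249,207,75),f(222,332,305,104));
print("spindle",S,"mark",M,"nose",N)
print("axis end of line",tri(f(394,249,214,140),f(222,332,200,94)))
# masked measures
def cen(img,mask,u,v,r):
    w=np.zeros(mask.shape);w[v-r:v+r+1,u-r:u+r+1]=1;y,x=np.nonzero(mask*w);return x.mean(),y.mean(),len(x)
lt=t.sum(2);ls=s.sum(2)
def wc(l,u,v,r,bg):
    p=np.clip(l[v-r:v+r+1,u-r:u+r+1]-bg,0,None);yy,xx=np.mgrid[v-r:v+r+1,u-r:u+r+1];return (p*xx).sum()/p.sum(),(p*yy).sum()/p.sum()
print("sp top",wc(lt,307,218,4,180),onplane("top",[wc(lt,307,218,4,180)],131)) 
# ring ellipse (silver): low saturation & bright, in top
for n,im,u,v in(("top",t,307,219),("scene",s,358,247)):
    sub=im[v-22:v+22,u-28:u+28];red=((sub[...,2]-sub[...,0])<22).astype(np.uint8)
    nl,lab,st,c=cv2.connectedComponentsWithStats(red);k=lab[22,28];k=k or 1+np.argmax(st[1:,4])
    ct=max(cv2.findContours((lab==k).astype(np.uint8),0,1)[0],key=len);e=cv2.fitEllipse(ct)
    ec=[e[0][0]+u-28,e[0][1]+v-22];print(n,"ring",ec,e[1],onplane(n,[ec],112),onplane(n,[ec],115))
# knob dark blob
for n,im,u,v in(("top",t,414,264),("scene",s,242,347)):
    sub=im[v-14:v+15,u-14:u+15];m=(sub[...,2]<85).astype(np.uint8)
    nl,lab,st,c=cv2.connectedComponentsWithStats(m);k=1+np.argmax(st[1:,4]);print(n,st[k],c[k]+[u-14,v-14])
print("paperweight",onplane("top",[[396,216]],20),"others",onplane("top",[[444,248],[445,278],[471,228]],15))
E
```

```text
spindle (array([593.4 ,  88.21, 136.42]), np.float64(2.021739111692338)) mark (array([611.9 , 113.49, 118.01]), np.float64(1.2055011194322784)) nose (array([ 506.28, -212.53,   32.94]), np.float64(1.815956748448615))
axis end of line (array([ 485.97, -216.85,   30.01]), np.float64(4.143498973556722))
sp top (np.float64(307.06558210472804), np.float64(217.98220640569394)) [[593.06  87.94 131.  ]]
top ring [306.43548583984375, 218.9785671234131] (30.26664924621582, 30.65042495727539) [[593.44  89.76 112.  ]] [[592.95  89.73 115.  ]]
scene ring [357.78198623657227, 248.15333366394043] (16.863197326660156, 33.48081588745117) [[597.62  85.6  112.  ]] [[599.43  81.93 115.  ]]
top [  8   8  14  14 152] [414.35 264.55]
scene [  5   5  20  20 276] [241.63 348.11]
paperweight [[ 620.56 -164.01   20.  ]] others [[ 531.48 -301.12   15.  ]
 [ 446.27 -303.15   15.  ]
 [ 589.98 -378.86   15.  ]]
```

```bash
cat >> h.py <<'E'
from scipy.spatial.transform import Rotation as Ro
np.set_printoptions(precision=2,suppress=True)
def plan(target,psi,n,pose=None):
    "rows to reach target xyz (mm), tool down, tool x at angle psi (deg)"
    o=robot.observe();p,R=(o["eef_pos"],Ro.from_rotvec(o["eef_rot"])) if pose is None else pose
    T=Ro.from_matrix(np.c_[[np.cos(np.radians(psi)),np.sin(np.radians(psi)),0],[np.sin(np.radians(psi)),-np.cos(np.radians(psi)),0],[0,0,-1]])
    w=(R.inv()*T).as_rotvec(degrees=True)/n;dp=(np.array(target)-p)/n
    for i in range(n):
        print(np.r_[R.inv().apply(dp)/10,w].round(2).tolist()); R=R*Ro.from_rotvec(w,degrees=True)
def st():
    o=robot.observe();M=Ro.from_rotvec(o["eef_rot"]).as_matrix()
    print("t",o["time_s"],"p",o["eef_pos"],"psi",np.degrees(np.arctan2(M[1,0],M[0,0])),"tilt",M[:2,2]*57.3,"F",o["contact_force"],"M",o["moment"],"op",o["opening"])
E
python3 - <<'E'
from h import *
f=lambda u0,v0,x,y:[u0+(x+.5)/10-.5,v0+(y+.5)/10-.5]
C=onplane("top",[f(394,249,209,162)],12)[0];C2=onplane("top",[[414.35,264.55]],14)[0];N=onplane("top",[f(394,249,207,72)],32)[0]
print("knob",C,C2,N,np.degrees(np.arctan2(*(N-C)[1::-1])))
M=onplane("top",[f(287,204,112,83)],117)[0];S=np.array([593,89.]);print(M,np.degrees(np.arctan2(M[1]-S[1],M[0]-S[0])),np.hypot(*(M[:2]-S)))
st()
plan([484,-217,150],10,20)
E
```

```text
knob [ 482.82 -217.44   12.  ] [ 483.22 -216.79   14.  ] [ 506.51 -213.28   32.  ] 9.965934400618183
[611.55 113.2  117.  ] 52.52935166348492 30.487913296759164
t 0.1 p [254.11 542.99 230.36] psi 154.91456623437907 tilt [-0.05 -0.08] F [-0.77 -0.83 -1.  ] M [-0.01 -0.01  0.01] op 85.03464271434567
[-2.65, -2.95, 0.41, -0.0, 0.01, 7.25]
[-3.0, -2.6, 0.41, -0.0, 0.01, 7.25]
[-3.31, -2.2, 0.41, -0.0, 0.01, 7.25]
[-3.56, -1.76, 0.4, -0.0, 0.01, 7.25]
[-3.75, -1.3, 0.4, -0.0, 0.01, 7.25]
[-3.89, -0.82, 0.4, -0.0, 0.01, 7.25]
[-3.96, -0.32, 0.4, -0.0, 0.01, 7.25]
[-3.97, 0.18, 0.4, -0.0, 0.01, 7.25]
[-3.91, 0.68, 0.4, -0.0, 0.01, 7.25]
[-3.79, 1.17, 0.4, -0.0, 0.01, 7.25]
[-3.62, 1.64, 0.4, -0.0, 0.01, 7.25]
[-3.38, 2.08, 0.4, -0.0, 0.01, 7.25]
[-3.09, 2.49, 0.4, -0.0, 0.01, 7.25]
[-2.75, 2.86, 0.4, -0.0, 0.01, 7.25]
[-2.37, 3.19, 0.4, -0.0, 0.01, 7.25]
[-1.95, 3.46, 0.4, -0.0, 0.01, 7.25]
[-1.5, 3.68, 0.4, -0.0, 0.01, 7.25]
[-1.02, 3.84, 0.4, -0.0, 0.01, 7.25]
[-0.53, 3.93, 0.4, -0.0, 0.01, 7.25]
[-0.03, 3.97, 0.4, -0.0, 0.01, 7.25]
```

jog_arm:
  deltas: "[[[-2.65,-2.95,0.3,0,0,7],[-3.0,-2.6,0.4,0,0,7],[-3.3,-2.2,0.4,0,0,7],[-3.55,-1.75,0.4,0,0,7],[-3.75,-1.3,0.4,0,0,7]].map]"

```text
jog_arm: Invalid argument: deltas='[[[-2.65,-2.95,0.3,0,0,7],[-3.0,-2.6,0.4,0,0,7],[-3.3,-2.2,0.4,0,0,7],[-3.55,-1.75,0.4,0,0,7],[-3.75,-1.3,0.4,0,0,7]].map]' is not valid JSON
```

jog_arm:
  deltas:
    - [[-2.65, -2.95, 0.3, 0, 0, 7, 1], [-3.0, -2.6, 0.4, 0, 0, 7, 1], [-3.3, -2.2, 0.4, 0, 0, 7, 1], [-3.55, -1.75, 0.4, 0, 0, 7, 1], [-3.75, -1.3, 0.4, 0, 0, 7, 1]]

```text
time_s: 0.52
eef_pos: [313.1, 352.3, 211.5]
eef_rot: [-1.58, -2.715, 0.001]
contact_force: [1.4, 0.2, 0.6]
opening: 85.5
```

jog_arm:
  deltas:
    - [[-3.9, -0.8, 0.4, 0, 0, 7, 1], [-3.95, -0.3, 0.4, 0, 0, 7, 1], [-3.95, 0.2, 0.4, 0, 0, 7, 1], [-3.9, 0.7, 0.4, 0, 0, 7, 1], [-3.8, 1.15, 0.4, 0, 0, 7, 1]]

```text
time_s: 0.93
eef_pos: [376.9, 164.5, 191.9]
eef_rot: [2.324, 2.114, 0.0]
contact_force: [0.6, 0.0, -0.0]
opening: 85.8
```

The first call was malformed and refused, so nothing moved. The other two tracked well.

jog_arm:
  deltas:
    - [[-3.6, 1.6, 0.4, 0, 0, 7, 0.5], [-3.4, 2.0, 0.4, 0, 0, 7, 0.5], [-3.1, 2.4, 0.4, 0, 0, 7, 0.5], [-2.8, 2.8, 0.4, 0, 0, 7, 0.5], [-2.4, 3.1, 0.4, 0, 0, 7, 0.5]]

```text
time_s: 1.35
eef_pos: [440.4, -22.1, 172.0]
eef_rot: [-2.852, -1.317, -0.0]
contact_force: [1.5, 0.2, 1.2]
opening: 63.9
```

jog_arm:
  deltas:
    - [[-2.0, 3.4, 0.4, 0, 0, 7, 0.5], [-1.6, 3.6, 0.4, 0, 0, 7, 0.5], [-1.2, 3.8, 0.4, 0, 0, 7, 0.5], [-0.7, 3.9, 0.4, 0, 0, 7, 0.5], [0, 0, 0, 0, 0, 0, 0.5]]

```text
time_s: 1.77
eef_pos: [491.8, -175.6, 154.5]
eef_rot: [3.087, 0.578, -0.003]
contact_force: [0.8, 0.0, -0.1]
opening: 64.0
```

```bash
python3 - <<'E'
from h import *
st(); plan([482.8,-217.2,60],10,5)
E
```

```text
t 1.7667 p [ 491.79 -175.61  154.48] psi 21.22368173333177 tilt [-0.1  -0.09] F [ 0.77  0.03 -0.14] M [-0.    0.04 -0.03] op 63.981471159493566
[-0.46, 0.71, 1.89, 0.01, 0.02, 2.24]
[-0.44, 0.73, 1.89, 0.01, 0.02, 2.24]
[-0.41, 0.74, 1.89, 0.01, 0.02, 2.24]
[-0.38, 0.76, 1.89, 0.01, 0.02, 2.24]
[-0.35, 0.77, 1.89, 0.01, 0.02, 2.24]
```

jog_arm:
  deltas:
    - [[-0.46, 0.71, 1.9, 0, 0, 2.2, 0.2], [-0.44, 0.73, 1.9, 0, 0, 2.2, 0.2], [-0.41, 0.74, 1.9, 0, 0, 2.2, 0.2], [-0.38, 0.76, 1.9, 0, 0, 2.2, 0.2], [-0.35, 0.77, 1.8, 0, 0, 2.3, 0.2]]

```text
time_s: 2.18
eef_pos: [482.7, -211.3, 60.8]
eef_rot: [-3.127, -0.294, 0.001]
contact_force: [0.1, 0.6, 0.2]
opening: 51.1
```

```bash
python3 - <<'E'
from h import *
s,_=viewer.camera("scene");t,_=viewer.camera("top")
g=lambda p:np.clip((p/255.)**.6*255,0,255).astype(np.uint8)
cv2.imwrite("pics/c2.png",g(np.hstack([crop(t,414,260,30,40,6),crop(s,242,335,30,40,6)])))
st(); plan([482.8,-217.2,13],10,5)
E
```

```text
t 2.2833 p [ 480.37 -210.53   58.59] psi 10.740389772920578 tilt [-0.34  0.18] F [-0.46  1.   -1.21] M [ 0.04 -0.01 -0.01] op 51.163401885912805
[0.03, 0.14, 0.91, -0.05, 0.06, 0.15]
[0.03, 0.14, 0.91, -0.05, 0.06, 0.15]
[0.03, 0.14, 0.91, -0.05, 0.06, 0.15]
[0.03, 0.14, 0.91, -0.05, 0.06, 0.15]
[0.03, 0.14, 0.91, -0.05, 0.06, 0.15]
```

View pics/c2.png

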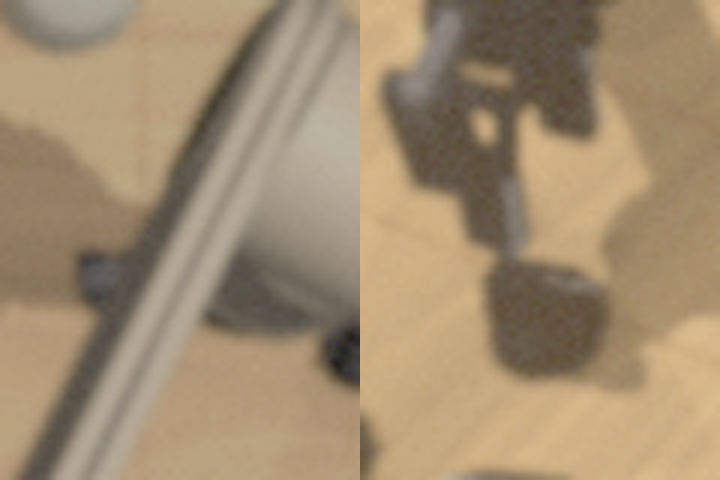

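In the scene crop (right half) the open fingers are above the knob, with the left fingertip near (505,245) and the knob at (545,315). The arm hides the knob in the top view. Nothing has been touched, so I'll go down in two steps.

jog_arm:
  deltas:
    - [[0.03, 0.16, 0.6, 0, 0, 0.15, 0.0], [0.03, 0.16, 0.6, 0, 0, 0.15, 0.0], [0.03, 0.16, 0.6, 0, 0, 0.15, 0.0], [0, 0.1, 0.6, 0, 0, 0.15, 0.0], [0, 0, 0, 0, 0, 0, 0.0]]

```text
time_s: 2.7
eef_pos: [485.0, -216.6, 37.4]
eef_rot: [-3.128, -0.28, 0.001]
contact_force: [0.4, 0.1, -0.0]
opening: 42.8
```

```bash
python3 - <<'E'
from h import *
st(); plan([482.8,-217.2,13.5],10,4)
E
```

```text
t 2.7 p [ 484.96 -216.57   37.36] psi 10.241546525396664 tilt [-0.05  0.03] F [ 0.41  0.15 -0.02] M [-0.01  0.04  0.06] op 42.830888823362514
[-0.06, 0.01, 0.6, -0.01, 0.01, 0.06]
[-0.06, 0.01, 0.6, -0.01, 0.01, 0.06]
[-0.06, 0.01, 0.6, -0.01, 0.01, 0.06]
[-0.06, 0.01, 0.6, -0.01, 0.01, 0.06]
```

jog_arm:
  deltas:
    - [[0, 0, 0.6, 0, 0, 0, 0.0], [-0.05, 0, 0.6, 0, 0, 0.1, 0.0], [-0.05, 0, 0.6, 0, 0, 0.1, 0.0], [-0.05, 0, 0.5, 0, 0, 0, 0.0], [0, 0, 0, 0, 0, 0, 0.0]]

```text
time_s: 3.12
eef_pos: [482.7, -216.6, 13.7]
eef_rot: [-3.128, -0.274, 0.003]
contact_force: [0.4, 0.7, -0.2]
opening: 42.6
```

```bash
python3 - <<'E'
from h import *
st()
E
```

```text
t 3.1167 p [ 482.66 -216.61   13.69] psi 10.01760660674992 tilt [-0.12  0.07] F [ 0.43  0.74 -0.25] M [0.02 0.04 0.07] op 42.649570524943265
```

jog_arm:
  deltas:
    - [[0, 0, 0, 0, 0, 0, -0.4], [0, 0, 0, 0, 0, 0, -0.6], [0, 0, 0, 0, 0, 0, -1], [0, 0, 0, 0, 0, 0, -1], [0, 0, 0, 0, 0, 0, -1]]
  force: 30

```text
time_s: 3.53
eef_pos: [484.1, -217.4, 15.6]
eef_rot: [3.129, 0.274, 0.001]
contact_force: [-1.1, 0.0, 0.3]
opening: 15.0
```

jog_arm:
  deltas:
    - [[0, 0, 0, 0, 0, 0, -1], [0, 0, 0, 0, 0, 0, -1], [0, 0, -1.0, 0, 0, 0, -1], [0, 0, -2.0, 0, 0, 0, -1], [0, 0, -3.0, 0, 0, 0, -1]]
  force: 70

```text
time_s: 3.95
eef_pos: [481.4, -215.8, 73.4]
eef_rot: [-3.126, -0.274, 0.008]
contact_force: [0.1, -0.5, -0.2]
opening: 14.3
```

jog_arm:
  deltas:
    - [[0, 0, -4.0, 0, 0, 0, -1], [0, 0, -4.0, 0, 0, 0, -1], [0, 0, -4.0, 0, 0, 0, -1], [0, 0, -2.0, 0, 0, 0, -1], [0, 0, 0, 0, 0, 0, -1]]

```text
time_s: 4.37
eef_pos: [486.6, -218.7, 223.0]
eef_rot: [3.123, 0.274, 0.014]
contact_force: [0.4, -0.5, 0.4]
opening: 14.6
```

```bash
python3 - <<'E'
from h import *
st(); plan([593,88.5,210],53,10)
E
```

```text
t 4.3667 p [ 486.58 -218.73  223.04] psi 10.021439184523976 tilt [ 0.54 -0.31] F [ 0.41 -0.55  0.38] M [ 0.09  0.   -0.02] op 14.610808826258827
[1.58, -2.84, 0.12, 0.06, -0.03, -4.3]
[1.79, -2.71, 0.13, 0.06, -0.03, -4.3]
[1.99, -2.57, 0.13, 0.06, -0.03, -4.3]
[2.18, -2.42, 0.13, 0.06, -0.03, -4.3]
[2.35, -2.25, 0.13, 0.06, -0.03, -4.3]
[2.51, -2.06, 0.13, 0.06, -0.03, -4.3]
[2.66, -1.87, 0.13, 0.06, -0.03, -4.3]
[2.79, -1.66, 0.13, 0.06, -0.03, -4.3]
[2.91, -1.45, 0.13, 0.06, -0.03, -4.3]
[3.01, -1.23, 0.13, 0.06, -0.03, -4.3]
```

jog_arm:
  deltas:
    - [[1.6, -2.85, 0, 0, 0, -4.3, -1], [1.8, -2.7, 0, 0, 0, -4.3, -1], [2.0, -2.55, 0.1, 0, 0, -4.3, -1], [2.2, -2.4, 0.1, 0, 0, -4.3, -1], [2.35, -2.25, 0.1, 0, 0, -4.3, -1]]

```text
time_s: 4.78
eef_pos: [537.4, -62.3, 211.9]
eef_rot: [-3.022, -0.858, 0.001]
contact_force: [-0.5, 0.0, -1.5]
opening: 14.5
```

jog_arm:
  deltas:
    - [[2.5, -2.05, 0.1, 0, 0, -4.3, -1], [2.65, -1.85, 0.1, 0, 0, -4.3, -1], [2.8, -1.65, 0.1, 0, 0, -4.3, -1], [2.9, -1.45, 0.1, 0, 0, -4.3, -1], [3.0, -1.2, 0.1, 0, 0, -4.3, -1]]

```text
time_s: 5.2
eef_pos: [590.7, 90.7, 206.7]
eef_rot: [-2.808, -1.407, 0.002]
contact_force: [0.3, -0.7, -0.9]
opening: 14.7
```

jog_arm:
  deltas:
    - [[0, 0, 0, 0, 0, 0, -1], [0, 0, 0, 0, 0, 0, -1], [0, 0, 0, 0, 0, 0, -1]]

```text
time_s: 5.45
eef_pos: [590.5, 88.9, 206.7]
eef_rot: [-2.811, -1.402, 0.002]
contact_force: [-0.2, 0.5, -0.9]
opening: 14.4
```

```bash
python3 - <<'E'
from h import *
st()
s,_=viewer.camera("scene");t,_=viewer.camera("top");st()
cv2.imwrite("pics/s3.png",s);cv2.imwrite("pics/t3.png",t)
g=lambda p:np.clip((p/255.)**.6*255,0,255).astype(np.uint8)
cv2.imwrite("pics/c3.png",g(np.hstack([crop(t,307,210,25,30,8),crop(s,358,225,25,30,8)])))
E
```

```text
t 5.45 p [590.48  88.95 206.66] psi 53.01012967025013 tilt [-0.09 -0.03] F [-0.23  0.53 -0.93] M [ 0.02  0.08 -0.07] op 14.385887549387828
t 5.55 p [590.69  88.04 207.06] psi 52.92199977049487 tilt [-0.04 -0.02] F [ 0.45  0.   -0.39] M [-0.02 -0.01  0.01] op 14.166949629685059
```

View pics/c3.png

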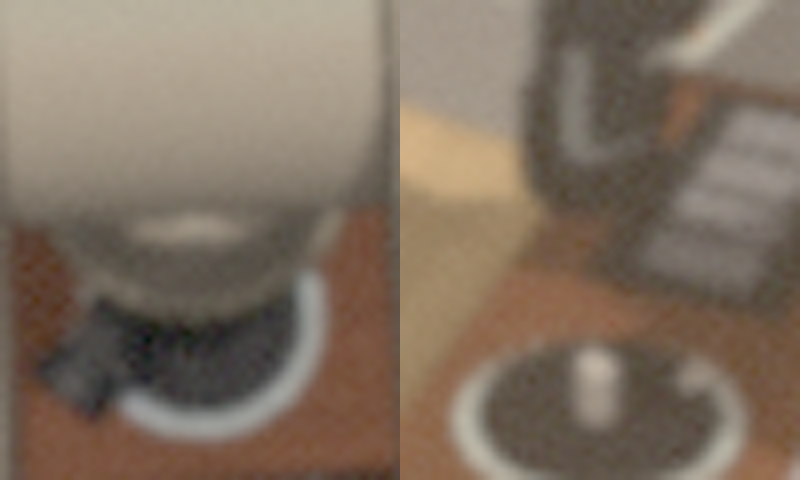

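The scene crop shows the held knob at about (590,160) above the bare spindle at (597,385). The skirt is low-contrast against the grille, so I'll measure its offset along the bar from an enlarged crop.

```bash
python3 - <<'E'
from h import *
s=cv2.imread("pics/s3.png")
cv2.imwrite("pics/c4.png",cv2.resize(np.clip(crop(s,357,208,20,18,16).astype(float)*2.2,0,255).astype(np.uint8),None,fx=1,fy=1))
a=np.radians(53);n=np.array([np.cos(a),np.sin(a),0]);c=np.array([590.7,88.7,193.5])
f=lambda P:((P-[337,190]+.5)*16)
L=np.array([.866,.5,0])
print("pred crop px: underside",f(pix("scene",[c])),"skirt L/R edges top",f(pix("scene",[c-20*L+[0,0,6],c+20*L+[0,0,6]])),"nose,axis,tail top",f(pix("scene",[c+n*24.5+[0,0,32],c+[0,0,32],c-18*n+[0,0,32]])))
print("spindle top pred scene for (593,88.5,133)",pix("scene",[[593,88.5,133],[593,88.5,115]]),"px/mm lateral",pix("scene",[c+10*L])-pix("scene",[c]))
E
```

```text
pred crop px: underside [[314.87 431.18]] skirt L/R edges top [[168.71 396.92]
 [462.13 391.73]] nose,axis,tail top [[480.65 191.96]
 [318.02 232.29]
 [197.2  262.28]]
spindle top pred scene for (593,88.5,133) [[356.68 239.35]
 [356.56 245.84]] px/mm lateral [[ 4.57 -0.08]]
```

View pics/c4.png

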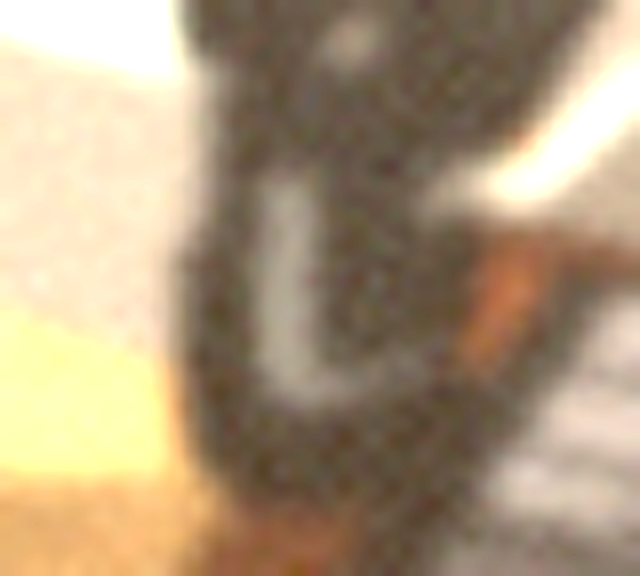

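The skirt's left edge is at about x=185 and the nose edge at about x=475. Both sit within 1 mm of where they'd be with the knob centred in the jaws, and the offset has the same sign as the spindle's. I'll centre over the spindle and go down to just above it.

jog_arm:
  deltas:
    - [[0.14, 0.19, 1.0, 0, 0, 0, -1], [0, 0, 1.5, 0, 0, 0, -1], [0, 0, 1.5, 0, 0, 0, -1], [0, 0, 0.9, 0, 0, 0, -1], [0, 0, 0, 0, 0, 0, -1]]

```text
time_s: 5.97
eef_pos: [591.6, 88.1, 154.9]
eef_rot: [-2.811, -1.399, 0.007]
contact_force: [-0.4, -0.8, -1.8]
opening: 14.5
```

jog_arm:
  deltas:
    - [[0, 0, 0, 0, 0, 0, -1], [0, 0, 0, 0, 0, 0, -1]]

```text
time_s: 6.13
eef_pos: [593.9, 88.8, 159.1]
eef_rot: [2.811, 1.401, 0.002]
contact_force: [-0.6, -0.5, 0.6]
opening: 14.2
```

```bash
python3 - <<'E'
from h import *
st()
s,_=viewer.camera("scene");st();s2,_=viewer.camera("scene");st()
s=((s.astype(int)+s2)/2).astype(np.uint8)
cv2.imwrite("pics/s5.png",s)
cv2.imwrite("pics/c5.png",np.clip(crop(s,358,235,22,20,16).astype(float)*1.8,0,255).astype(np.uint8))
E
```

```text
t 6.1333 p [593.92  88.76 159.09] psi 52.98659786339343 tilt [0.06 0.  ] F [-0.56 -0.45  0.56] M [-0.02 -0.04  0.  ] op 14.227163204031951
t 6.1833 p [594.15  88.89 159.47] psi 52.997237245682776 tilt [0.1  0.01] F [-0.49 -0.41 -0.53] M [-0.01  0.01  0.05] op 14.556659501295247
t 6.2333 p [594.23  88.96 159.57] psi 53.00305176788224 tilt [0.11 0.01] F [-0.22  0.51 -0.6 ] M [-0.01  0.03  0.03] op 14.03745510440931
```

View pics/c5.png

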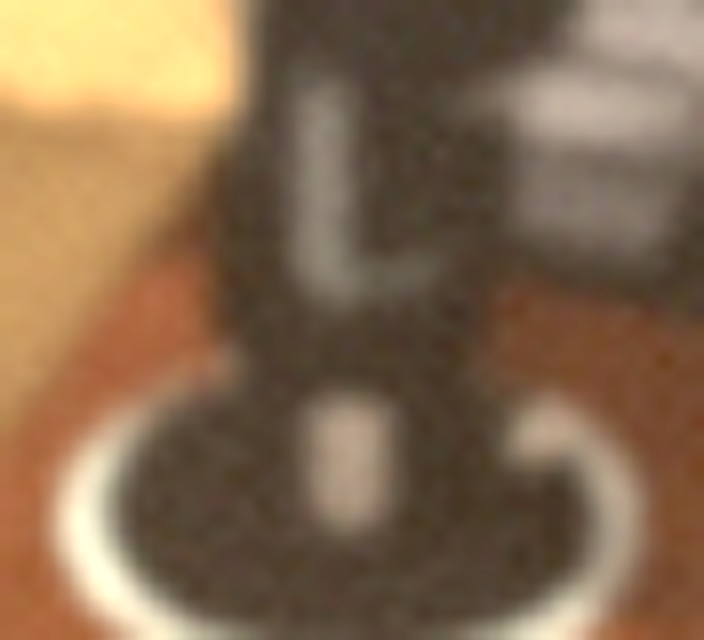

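The crop shows the spindle centred at x≈350 and the skirt at about 352 (217 to 487), so they line up sideways. Now I'll creep down watching force.

jog_arm:
  deltas:
    - [[-0.03, -0.05, 0.3, 0, 0, 0, -1], [0, 0, 0.3, 0, 0, 0, -1], [0, 0, 0.2, 0, 0, 0, -1], [0, 0, 0.2, 0, 0, 0, -1], [0, 0, 0, 0, 0, 0, -1]]

```text
time_s: 6.65
eef_pos: [592.9, 89.2, 148.2]
eef_rot: [2.811, 1.402, -0.0]
contact_force: [-0.9, -0.2, 3.7]
opening: 14.1
```

jog_arm:
  deltas:
    - [[0, 0, 0.1, 0, 0, 0, -1], [0, 0, 0.1, 0, 0, 0, -1], [0, 0, 0.1, 0, 0, 0, -1], [0, 0, 0, 0, 0, 0, -1]]

```text
time_s: 6.98
eef_pos: [594.2, 88.4, 146.0]
eef_rot: [2.809, 1.401, 0.004]
contact_force: [3.5, -4.4, 1.0]
opening: 14.4
```

```bash
python3 - <<'E'
from h import *
st()
E
```

```text
t 6.9833 p [594.21  88.35 146.05] psi 53.002968014929635 tilt [ 0.18 -0.07] F [ 3.54 -4.36  0.95] M [-0.66 -0.67 -0.03] op 14.43906683434484
```

The knob has entered the taper with 5.6 N of side force, roughly along tool +y. I'll yield that way and continue.

jog_arm:
  deltas:
    - [[0, 0.08, 0, 0, 0, 0, -1], [0, 0, 0.1, 0, 0, 0, -1], [0, 0, 0.1, 0, 0, 0, -1], [0, 0, 0, 0, 0, 0, -1]]

```text
time_s: 7.32
eef_pos: [594.4, 88.2, 143.8]
eef_rot: [2.81, 1.401, 0.002]
contact_force: [2.2, -2.7, 5.8]
opening: 14.4
```

```bash
python3 - <<'E'
from h import *
st()
E
```

```text
t 7.3167 p [594.37  88.23 143.85] psi 53.00007414650517 tilt [ 0.11 -0.03] F [ 2.16 -2.73  5.79] M [-0.66 -0.59  0.02] op 14.42510187963452
```

jog_arm:
  deltas:
    - [[0, 0.06, 0, 0, 0, 0, -1], [0, 0, 0, 0, 0, 0, -1], [0, 0, 0, 0, 0, 0, -1]]

```text
time_s: 7.57
eef_pos: [594.6, 87.9, 143.5]
eef_rot: [2.811, 1.401, 0.002]
contact_force: [3.9, -4.3, 2.8]
opening: 14.2
```

```bash
python3 - <<'E'
from h import *
st()
E
```

```text
t 7.5667 p [594.62  87.87 143.52] psi 52.999639142426055 tilt [ 0.08 -0.03] F [ 3.9  -4.29  2.76] M [-0.73 -0.79 -0.02] op 14.194382400955565
```

jog_arm:
  deltas:
    - [[0, 0, 0.1, 0, 0, 0, -1], [0, 0, 0.1, 0, 0, 0, -1], [0, 0, 0, 0, 0, 0, -1]]

```text
time_s: 7.82
eef_pos: [594.6, 87.8, 141.4]
eef_rot: [2.81, 1.401, 0.002]
contact_force: [3.7, -3.8, 3.4]
opening: 13.8
```

```bash
python3 - <<'E'
from h import *
st()
E
```

```text
t 7.8167 p [594.65  87.82 141.41] psi 53.00040500813187 tilt [ 0.08 -0.03] F [ 3.7  -3.77  3.4 ] M [-0.79 -0.8  -0.02] op 13.83685694523701
```

It's about 5–6 mm deep with Fz under 4 N, so the D has engaged. The side force hasn't gone, so I'll test its response to another small yield.

jog_arm:
  deltas:
    - [[0, 0.1, 0, 0, 0, 0, -1], [0, 0, 0, 0, 0, 0, -1], [0, 0, 0, 0, 0, 0, -1], [0, 0, 0, 0, 0, 0, -1]]

```text
time_s: 8.15
eef_pos: [594.7, 87.6, 141.0]
eef_rot: [-2.811, -1.402, 0.0]
contact_force: [3.4, -2.8, -0.2]
opening: 13.9
```

```bash
python3 - <<'E'
from h import *
st()
E
```

```text
t 8.15 p [594.73  87.64 141.01] psi 53.01587749942314 tilt [-0.01 -0.  ] F [ 3.44 -2.83 -0.19] M [-0.49 -0.65  0.05] op 13.927270311530918
```

jog_arm:
  deltas:
    - [[0, 0.15, 0, 0, 0, 0, -1], [0, 0, 0.1, 0, 0, 0, -1], [0, 0, 0.1, 0, 0, 0, -1], [0, 0, 0, 0, 0, 0, -1]]

```text
time_s: 8.48
eef_pos: [595.2, 87.0, 138.4]
eef_rot: [-2.81, -1.402, 0.003]
contact_force: [0.8, 0.1, -1.1]
opening: 14.5
```

```bash
python3 - <<'E'
from h import *
st()
E
```

```text
t 8.4833 p [595.19  87.01 138.4 ] psi 53.02691464564085 tilt [-0.11  0.01] F [ 0.83  0.12 -1.14] M [-0.03 -0.01  0.01] op 14.51888736144942
```

Side force is gone and the knob slides freely. I'll continue to the home position, where Fz should rise at TCP ≈ 135.

jog_arm:
  deltas:
    - [[0, 0, 0.1, 0, 0, 0, -1], [0, 0, 0.1, 0, 0, 0, -1], [0, 0, 0.05, 0, 0, 0, -1], [0, 0, 0, 0, 0, 0, -1], [0, 0, 0, 0, 0, 0, -1]]

```text
time_s: 8.9
eef_pos: [596.0, 86.8, 136.8]
eef_rot: [-2.811, -1.402, -0.0]
contact_force: [-0.5, 0.1, -0.6]
opening: 14.4
```

```bash
python3 - <<'E'
from h import *
st()
E
```

```text
t 8.9 p [595.98  86.79 136.81] psi 53.01762812499101 tilt [-0.  0.] F [-0.49  0.13 -0.56] M [0.06 0.04 0.02] op 14.38930585481205
```

jog_arm:
  deltas:
    - [[0, 0, 0.1, 0, 0, 0, -1], [0, 0, 0.05, 0, 0, 0, -1], [0, 0, 0, 0, 0, 0, -1], [0, 0, 0, 0, 0, 0, -1]]

```text
time_s: 9.23
eef_pos: [596.1, 86.8, 135.7]
eef_rot: [2.811, 1.402, 0.0]
contact_force: [-3.8, -0.0, 5.3]
opening: 14.3
```

```bash
python3 - <<'E'
from h import *
st()
E
```

```text
t 9.2333 p [596.05  86.77 135.68] psi 53.016774825799196 tilt [0.01 0.  ] F [-3.75 -0.04  5.3 ] M [0.   0.51 0.05] op 14.256448081266369
```

The knob bottomed at TCP z≈135.7, where 135 was expected. I'll relieve the small −x side load, then press.

jog_arm:
  deltas:
    - [[-0.04, -0.05, 0, 0, 0, 0, -1], [0, 0, 0.1, 0, 0, 0, -1], [0, 0, 0.1, 0, 0, 0, -1], [0, 0, 0, 0, 0, 0, -1]]

```text
time_s: 9.57
eef_pos: [596.0, 86.8, 134.0]
eef_rot: [2.811, 1.402, 0.003]
contact_force: [-0.9, -0.0, 7.8]
opening: 14.1
```

```bash
python3 - <<'E'
from h import *
st()
E
```

```text
t 9.5667 p [596.05  86.79 134.01] psi 53.01459069727241 tilt [0.1  0.01] F [-0.87 -0.01  7.83] M [0.05 0.29 0.  ] op 14.097701686003314
```

jog_arm:
  deltas:
    - [[0, 0, 0.1, 0, 0, 0, -1], [0, 0, 0.1, 0, 0, 0, -1], [0, 0, 0, 0, 0, 0, -1], [0, 0, 0, 0, 0, 0, -1]]

```text
time_s: 9.9
eef_pos: [596.1, 86.8, 132.6]
eef_rot: [2.811, 1.402, 0.003]
contact_force: [-2.3, 0.5, 9.4]
opening: 14.2
```

```bash
python3 - <<'E'
from h import *
st()
E
```

```text
t 9.9 p [596.07  86.77 132.6 ] psi 53.01676024340225 tilt [0.11 0.  ] F [-2.28  0.53  9.4 ] M [0.03 0.43 0.04] op 14.220559679435741
```

The slope of about 1.4 N/mm matches the spindle's spring, so the stop should be near z≈132.4. I'll press on until the force climbs.

jog_arm:
  deltas:
    - [[0, 0, 0.1, 0, 0, 0, -1], [0, 0, 0.1, 0, 0, 0, -1], [0, 0, 0, 0, 0, 0, -1], [0, 0, 0, 0, 0, 0, -1]]

```text
time_s: 10.23
eef_pos: [596.3, 86.8, 132.3]
eef_rot: [2.81, 1.402, 0.004]
contact_force: [-7.3, 0.0, 20.6]
opening: 14.6
```

```bash
python3 - <<'E'
from h import *
st()
E
```

```text
t 10.2333 p [596.28  86.81 132.32] psi 53.024108723809675 tilt [0.15 0.  ] F [-7.33  0.04 20.57] M [-0.11  1.51  0.04] op 14.57471496467899
```

It's hard at the stop: 20.6 N with only 0.3 mm of travel. I'll relieve the side load a little, settle and look.

jog_arm:
  deltas:
    - [[-0.04, -0.05, 0, 0, 0, 0, -1], [0, 0, 0, 0, 0, 0, -1], [0, 0, 0, 0, 0, 0, -1], [0, 0, 0, 0, 0, 0, -1], [0, 0, 0, 0, 0, 0, -1]]

```text
time_s: 10.65
eef_pos: [596.2, 86.8, 132.4]
eef_rot: [2.81, 1.401, 0.006]
contact_force: [-5.4, -0.3, 18.8]
opening: 13.7
```

```bash
python3 - <<'E'
from h import *
st()
s,_=viewer.camera("scene");s2,_=viewer.camera("scene");t,_=viewer.camera("top");st()
s=((s.astype(int)+s2)/2).astype(np.uint8)
e=lambda p:np.clip(p.astype(float)*1.8,0,255).astype(np.uint8)
cv2.imwrite("pics/c6.png",np.vstack([np.hstack([e(crop(s,358,240,20,15,10)),e(crop(t,307,219,20,15,10))]),cv2.resize(t[140:366,80:480],(800,452))[:300]]))
E
```

```text
t 10.65 p [596.2   86.79 132.39] psi 53.01584096130844 tilt [0.23 0.01] F [-5.43 -0.33 18.75] M [-0.04  1.04  0.  ] op 13.68173452067852
t 10.8 p [596.2   86.79 132.37] psi 53.018320673230775 tilt [0.23 0.01] F [-4.56 -1.34 18.45] M [-0.1   1.08 -0.01] op 14.282623767488051
```

View pics/c6.png

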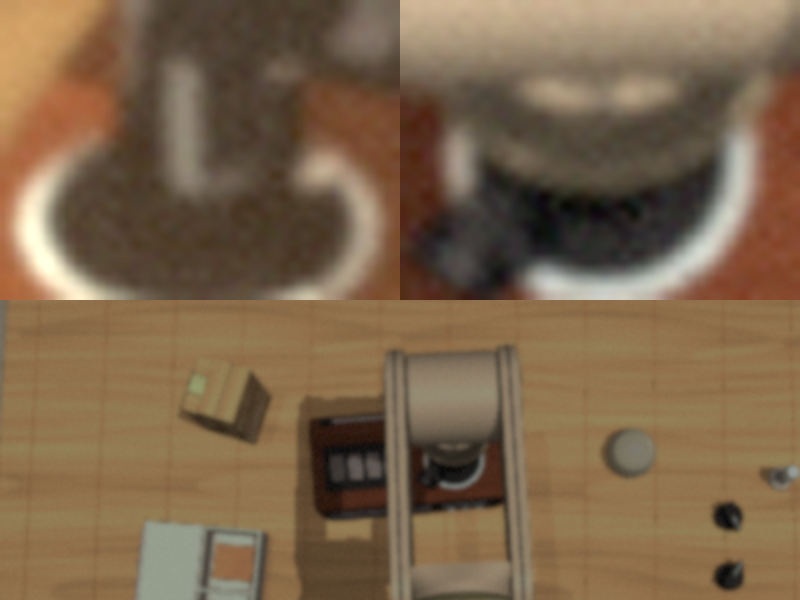

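The spindle is fully covered. The mark is at about (370,242) px in the scene view, the same as before insertion, so the dial hasn't turned. The nose points at it, and the paperweight, pawn, tower and organizer look undisturbed. Handing in while pressed.

```bash
python3 - <<'E'
from h import *
print(robot.finish_job())
st()
E
```

```text
the job is handed in; nothing more can be done
None
the job is handed in; nothing more can be done
```

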